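Slide the rack's stop in front of the pressure cooker lid

TASK

Gently push the sliding stop along the rail at the front of the dish rack until its spring pin drops into the notch in front of the pressure cooker lid, so that the lid cannot roll out of its slot. Only push the stop with the outside of the fingers: do not pinch it or pull its pin up, and leave everything else where it is.

Things in the scene. Friction and masses are not known exactly. Their poses are not given: they have to be found in the camera images.
- rack: Fixed steel wire dish rack on the drainboard. Origin at table height under the middle of the slot area; z up, y along the front rail, -x towards the robot's side. Three slots for round things at rack y = +65, -10 and -85 mm, each between wire posts (tops 85 mm high) at rack x = -60 and +60 mm.
- rail_mid (a point): Point on the flat top of the rack's front rail, at rack x = -185 mm, y = 0, 45 mm above the table; axes as the rack's. The rail is a bar 16 mm wide along y from y = -135 to +165 mm, on end feet. It has three V notches, 16 mm wide and 8 mm deep, one in line with each slot (y = +65, -10, -85 mm).
- stop (a joint): Travel of the stop along the rail in m, 0 to 0.24: 0 at its left end (stop's middle at rack y = +135 mm), growing towards rack -y. Centred on the notches at 0.070, 0.145, 0.220. Starts at 0 to 0.03. Drag about 2 N; entering a notch the spring pin draws it to the notch's middle from some 5 mm away (the push needed falls to nothing); 6 to 9 N takes it out again, either way.
- stop_mid (a point): Middle of the stop, over the rail's centre line, 67 mm above the table. A black plastic block with a steel plate at each end: 36 mm wide (x), 48 to 86 mm above the table, outer faces 24 mm (rack y) either side of this point. The pin's knob is on top; a bent wire runs back towards the slots to a cross bar 36 mm long at rack x = -121 mm, 95 mm above the table.
- catch (a joint): Height of the stop's vertical spring pin in m: about 0 while it rides on the rail's flat top, -0.006 when it has dropped fully into a notch; positive only if it is pulled up. Spring force down about 6 N riding, 4 N seated.
- catch_top (a point): Top of the pin's round knob (22 mm across, 14 mm high), 101 mm above the table riding, 95 mm seated.
- cooker_lid: Pressure cooker lid, loose, standing on edge in one of the three slots: aluminium disc 200 mm across (the largest of the three discs in the rack), rim 8 mm thick, low dome with a black bar handle on its +y side, reaching 48 mm from the rim plane. Origin at the middle of the rim disc, 121 mm above the table; y is the disc's axis, near rack y. Its top is 221 mm high and its front edge is near rack x = -100 mm.
- saucer: White ceramic saucer 140 mm across on edge in another slot, loose. Origin at its middle, y along its axis.
- pan_lid: Flat steel pan lid 170 mm across with a small black round knob, on edge in the remaining slot, loose. Origin at its middle, y along its axis.
- steam_weight: Steel steam weight, 34 mm across, 46 mm high, upright on the drainboard in front of the rail. Origin under its centre.
- cup: Plastic cup, 74 mm across the rim, 85 mm high, on the drainboard to the left of the rack. Origin under its centre.
- pot: Aluminium pot 190 mm across, 101 mm high, swing handle folded down, to the right of the rack. Origin under its centre.
- jar: Closed glass jar 64 mm across, 100 mm high, right of the rail. Origin under its centre.

How it is judged (in metres and radians):
At the end, for the whole second after the job is handed in: The stop's pin is down in the notch (at least 3.5 mm below its riding height), the stop's middle is in line with the pressure cooker lid (within 25 mm along the lid's axis, so only that lid's notch counts), the stop is at rest, and every loose thing is within 30 mm of where it was (value of joint catch below -0.0035 m and y of stop_mid in the frame of cooker_lid between -0.025 and 0.025 m and velocity of joint stop between -0.005 and 0.005 m/s and distance of each of cooker_lid, saucer, pan_lid, steam_weight, cup, pot, jar from where it was at the start of the episode below 0.03 m); the robot touches nothing.
It fails at once if the stop is pinched: fingers press on both of its end plates at once (contact force between the fingers and stop_c0 above 0.5 N and contact force between the fingers and stop_c1 above 0.5 N).
It fails at once if the pin is pulled up by its knob (more than 3 mm above riding height) (value of joint catch above 0.003 m).
It fails at once if the stop is pushed roughly (more than 30 N) (contact force between the fingers and stop above 30 N).
It fails at once if the robot pushes on the pressure cooker lid (more than 3 N) (contact force between any of the fingers, the arm and cooker_lid above 3 N).
It fails at once if one of the loose things (lids, saucer, weight, cup, pot, jar) is lifted, carried or knocked away (moved more than 40 mm) (distance of any of cooker_lid, saucer, pan_lid, steam_weight, cup, pot, jar from where it was at the start of the episode above 0.04 m).
It also fails if it takes over 40 s, if anything falls off the work surface, if the arm or the gripper's body presses on something with over 40 N, if the wrist force passes 120 N, or if a joint passes its speed limit or range.

ROBOT

A 6-joint arm with a two-finger parallel gripper is mounted at the origin on the work surface. World frame = base frame: x ahead of the robot, y to its left, z up, the work surface at z = 0. Lengths are in m, angles in degrees, forces in N, time in s.
With the tool pointing down it reaches from about 0.3 to 0.75 m from the base axis. Payload 8.5 kg.
Tool frame: the origin (TCP) lies midway between the tips of the shut fingers; the grasp point (between the pads) lies 19 mm behind it; y points along the fingers, x is the direction in which the jaws open and shut, and the axes are right-handed (so a half turn about y gives the same grasp; the last joint's range is limited). The gripper opens to 85 mm and grips with 20 to 120 N. Pads are 22 mm wide; open, the fingers measure 114 mm over their backs; the gripper's body (76 mm by 85 mm) begins 54 mm behind the grasp point. The pads swing forward as they close: fully open they stand 13 mm farther back than shut.
Start: joints at [-76.908, 21.807, 74.336, -0, 83.858, -12.336], TCP at [0.236, -0.497, 0.231] pointing down, gripper open.
Joint ranges: [-178.18, 178.18], [-50.72, 133.34], [12.68, 142.11], [-81.47, 261.47], [9.98, 163.14], [-165.26, 165.26]. Speed limits (degrees/s): [136.94, 136.94, 180, 180, 180, 180].

INTERFACE

Orientations are given as a 3x3 rotation matrix whose columns are the frame's x, y, z axes.
In Python, from rig import env gives the robot as it stands.
- The arm moves only by the tool carry_out, never from a script. Its argument "plan" is a list of rows, each a list of 3 entries, a list of its own where there are three numbers: the shift along the tool's x, y, z in m, then the turn, a rotation vector about the tool's x, y, z in degrees, then the finger opening in m, from 0 to 0.0854. In form: [[[dx, dy, dz], [ax, ay, az], jaw], ...]. A call has 1 to 8 rows; each row shifts and turns the commanded pose from where the row before left it, along the tool's axes as they then stand; what a row does not reach is not made up. A row lasts 1/8 s, in which the tool goes at most 62.5 mm and 10.7 degrees, less where a joint would pass 70% of its speed; a pose out of reach is approached as far as the arm can. A call is refused whole if a number of a shift passes 0.0625 or a number of a turn 10.7, either way. A call with a gripper value outside its range is refused whole. The fingers move at their own pace and stop on an object; "force" is the grip in N (left out, the last holds). Time passes only in rows, so rows that do not move let the fingers close. It gives the time, the measured TCP pose, the force and the opening at its end, in the units of the state.
- env.observe(): the state, without advancing time (a new reading comes with each control period).
- env.get_image(name): name is "side" or "top" or "wrist"; returns a dict with "image" (420x560x3 uint8, red, green, blue), "vfov" (degrees; the focal length in pixels is half the picture's height over the tangent of half this angle, whatever the lens; pixels are square), "cx", "cy" (the principal point, pixels), "rvec" (rotation vector, rad) and "tvec" (3), from world to camera coordinates, as OpenCV has them; the wrist camera has in their place "tool_from_camera" (4x4, takes a point from camera to tool coordinates, whose origin is the TCP and whose axes are the tool frame's). Camera axes: x right, y down, z forward; pixel columns grow to the right and rows downward; lengths in m; the calibration is good to about 2 mm. A picture is of the moment at which its call begins: read the wrist's pose just before it. There is no depth.
- env.close_job(): hands the job in, once; it reports no verdict.
Trained networks look in a picture, given as the dict that the camera call returned (one of the last four; its "shot" number tells which), for a name from the list of things; names that differ only in an ending like _2 or _b are one class to them, and where a whole thing is asked for, a point or a joint stands for the part that bears it (a point fixed in the world has none). Each returns a list of dicts, best first, with "conf" (0 to 1); they miss things now and then, are a little off and sometimes report something else, mostly with a low value. They report only what shows in the picture. A call takes as long as a camera call.
- env.outline_of(target, picture): "mask" (420x560 bool, what is visible of it) and "pixel" ([row, column] in pixels, amid what is visible of it).
The state is a dict: "time_s": time; "q": joint angles; "qvel": joint speeds; "joint_efforts": joint torques, N m; "position": TCP position; "tool_rot": TCP orientation; "ft_force": force on the tool from outside, world axes, zero at the start; "wrist_torque": the same for the moment, N m; "grip_width": finger opening in m.
Only numpy, scipy, OpenCV 4.12 (cv2) and the standard library are available. Lean on these libraries where they do the work, as an engineer would, in place of code of your own. Each camera call takes 0.05 s, during which the arm holds its last target.

## Working session

There is one attempt and no reset: what is moved stays moved. The work goes in short steps, Python scripts to look and compute and a tool call to move; the robot and the scene stay as the last step left them, time stands still between calls to the robot, and variables do not carry over. Pictures are saved under pics/ and viewed, and the job is handed in when it is done.

Besides the shell and the picture viewer there is one more tool, called after "Request:" as a command line: name --argument value ..., lists and objects as JSON in quotes. carry_out: Moves the arm, as the interface text tells. Its arguments: {"type":"object","properties":{"plan":{"type":"array","items":{"type":"array"}},"force":{"type":"number"}},"required":["plan"]}

```bash
mkdir -p pics; ls; cat > h.py <<'E'
import numpy as np, cv2
from rig import env
def save(p,n): cv2.imwrite('pics/'+n,cv2.cvtColor(p['image'],cv2.COLOR_RGB2BGR))
def K(p):
    f=210/np.tan(np.radians(p['vfov'])/2); return np.array([[f,0,p['cx']],[0,f,p['cy']],[0,0,1]])
def ray(p,row,col,o=None):
    d=np.linalg.inv(K(p))@[col,row,1]
    if 'rvec' in p:
        R=cv2.Rodrigues(np.array(p['rvec'],float))[0]; return -R.T@np.array(p['tvec']).ravel(), R.T@d
    T=np.array(p['tool_from_camera']); Rt=np.array(o['tool_rot']); 
    return Rt@T[:3,3]+o['position'], Rt@T[:3,:3]@d
def atz(p,row,col,z,o=None):
    c,d=ray(p,row,col,o); return c+d*(z-c[2])/d[2]
def proj(p,X):
    return cv2.projectPoints(np.array(X,float).reshape(-1,3),np.array(p['rvec'],float),np.array(p['tvec'],float),K(p),None)[0].reshape(-1,2)
E
python3 - <<'E'
from h import *
o=env.observe();print(o)
for n in ['top','side','wrist']:
    o=env.observe();p=env.get_image(n);save(p,n+'0.png');print(n,p['vfov'],[ (k,v) for k,v in p.items() if k!='image'])
    for t in ['cooker_lid','saucer','pan_lid','stop','catch','steam_weight','cup','pot','jar','rack']:
        r=env.outline_of(t,p)
        for q in r[:2]: print(t,round(q['conf'],2),q['pixel'],q['mask'].sum(), cv2.boundingRect(q['mask'].astype(np.uint8)))
E
```

```text
pics
{'time_s': 0.0, 'q': array([-7.69084784e+01,  2.18412257e+01,  7.43859570e+01,  8.84591933e-04,
        8.38566898e+01, -1.23332686e+01]), 'qvel': array([ 0.00454968,  0.02905489,  0.07981032, -0.06639551,  0.03001238,
        0.00426509]), 'joint_efforts': array([ 9.25262029e-04, -4.48461592e+01, -2.31277817e+01, -1.39589561e-04,
        4.71501611e-03, -1.03221581e-05]), 'position': array([ 0.23608458, -0.4964287 ,  0.23070248]), 'tool_rot': array([[ 4.29324212e-01, -3.16621179e-04,  9.03150387e-01],
       [-9.03149315e-01,  1.42928103e-03,  4.29324204e-01],
       [-1.42678885e-03, -9.99998928e-01,  3.27668750e-04]]), 'ft_force': array([-0.14377955, -0.99906838, -0.8065139 ]), 'wrist_torque': array([0.01874539, 0.059608  , 0.00259296]), 'grip_width': 0.08504349084102587}
top 51.94994121042077 [('vfov', 51.94994121042077), ('cx', 284.70026962784016), ('cy', 204.23972698629308), ('rvec', array([ 2.13831376, -2.10104163,  0.20722549])), ('tvec', array([-0.03796945,  0.59093986,  0.86128329])), ('shot', 1)]
cooker_lid 0.65 [150.5, 250.8] 1541 (233, 100, 34, 98)
saucer 0.93 [155.
[... 1049 characters left out ...]
26 (231, 243, 47, 46)
cup 0.72 [266.3, 179.7] 1567 (157, 243, 38, 53)
pot 0.56 [166.7, 292.0] 2981 (255, 141, 67, 56)
jar 0.86 [205.5, 354.7] 996 (339, 185, 27, 45)
rack 0.7 [258.8, 260.6] 3137 (181, 202, 149, 111)
wrist 69.12905757137861 [('vfov', 69.12905757137861), ('cx', 271.85093062064965), ('cy', 223.0048873782728), ('tool_from_camera', array([[ 9.99999884e-01, -2.39259593e-04, -4.17703354e-04,
        -1.97370917e-04],
       [ 3.36543968e-04, -2.72929191e-01,  9.62034066e-01,
        -1.42495073e-01],
       [-3.44179317e-04, -9.62034095e-01, -2.72929079e-01,
         6.92073410e-02],
       [ 0.00000000e+00,  0.00000000e+00,  0.00000000e+00,
         1.00000000e+00]])), ('shot', 3)]
```

```bash
python3 - <<'E'
import cv2
for n in ['top','side']:
    i=cv2.imread(f'pics/{n}0.png'); c=i[90:300,130:410] if n=='top' else i[130:340,140:420]
    cv2.imwrite(f'pics/{n}0c.png',cv2.resize(c,None,fx=2.8,fy=2.8,interpolation=cv2.INTER_CUBIC))
E
```

```text
(no output)
```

View pics/top0c.png

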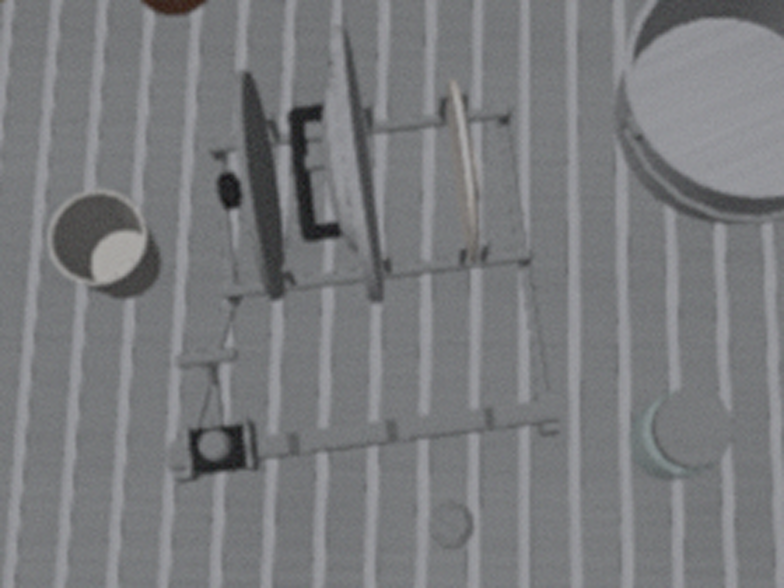

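View pics/side0c.png

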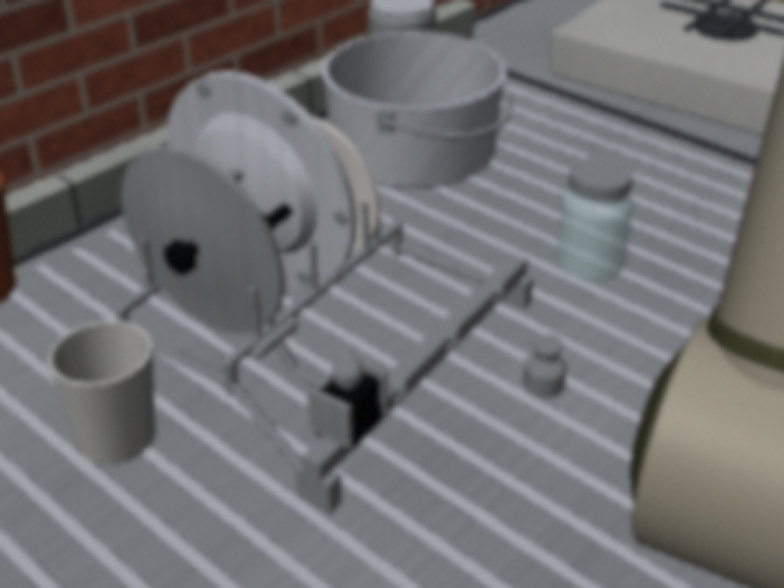

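View pics/top0.png

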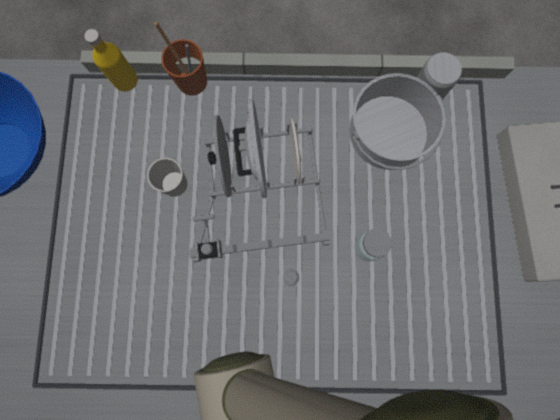

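```bash
python3 - <<'E'
from h import *
p=env.get_image('top')
f=lambda u,v,z: atz(p,90+v/2.8,130+u/2.8,z)
N=[f(293,443,.045),f(391,430,.045),f(489,418,.045)]
for n in N: print('notch',n.round(4))
print('knob',f(215,443,.098).round(4), 'block top corners',[f(*c,.086).round(4) for c in [(190,430),(243,424),(247,470),(192,476)]], 'plate top', f(252,424,.086), f(255,468,.086))
print('weight',f(453,525,.046),'cup',f(98,237,.085),'jar',f(693,428,.1))
yax=N[0]-N[2];yax/=np.linalg.norm(yax);print('yax',yax,np.degrees(np.arctan2(-yax[0],yax[1])), np.linalg.norm(N[0]-N[2]))
xax=np.array([yax[1],-yax[0],0])
o=N[1]+.01*yax
k=f(215,443,.098); print('knob in rail frame',(k-o)@xax,(k-o)@yax,'travel',.135-(k-o)@yax)
r=env.outline_of('cooker_lid',p)[0]; print(f(375,295,.121), 'lid front in rail', (f(375,295,.121)-o)@yax,(f(375,295,.121)-o)@xax)
print('cross bar',[((f(*c,.095)-o)@xax,(f(*c,.095)-o)@yax) for c in [(180,360),(236,355)]])
print('cam',ray(p,0,0)[0])
ps=env.get_image('side')
mid=o+0
pts=[o+.055*yax+0*xax, o-.02*yax, o-.095*yax]
pts=[o+(y+0)*yax for y in (.065,-.01,-.085,.165,-.135)]
print(proj(ps,pts)); 
im=ps['image'].copy()
for a in proj(ps,pts): cv2.circle(im,tuple(int(round(v)) for v in a),2,(255,0,0),-1)
for y in (.135,.159,.111):
  for z in (.067,.086):
    a=proj(ps,[o+np.array([0,0,z-.045])+(y-0)*yax])[0]; cv2.circle(im,tuple(int(round(v)) for v in a),1,(0,255,0),-1)
cv2.imwrite('pics/s1.png',cv2.resize(im[180:340,180:400,::-1],None,fx=3.5,fy=3.5))
E
```

```text
notch [0.4972 0.0768 0.045 ]
notch [0.5083 0.0029 0.045 ]
notch [ 0.5188 -0.0713  0.045 ]
knob [0.4914 0.1263 0.098 ] block top corners [array([0.5015, 0.147 , 0.086 ]), array([0.5066, 0.1089, 0.086 ]), array([0.4735, 0.1044, 0.086 ]), array([0.4685, 0.1437, 0.086 ])] plate top [0.50668524 0.10234686 0.086     ] [0.47500872 0.09871988 0.086     ]
weight [ 0.43808052 -0.0450701   0.046     ] cup [0.64480471 0.22408001 0.085     ] jar [ 0.50788309 -0.21430368  0.1       ]
yax [-0.14421176  0.98954685  0.        ] 8.291636640874255 0.14968800794303216
knob in rail frame 0.0010309818336564278 0.11449854677691507 travel 0.020501453223084942
[0.59632001 0.01399956 0.121     ] lid front in rail -0.01173419959817335 0.08867178357030275
cross bar [(np.float64(0.06445878082867045), np.float64(0.13458408286424964)), (np.float64(0.06297897059100695), np.float64(0.09399574583905795))]
cam [ 0.41423493 -0.02844564  0.95919798]
[[279.9678836  265.99563567]
 [298.77840569 247.46719687]
 [315.48574678 231.01039968]
 [250.86628598 294.66082467]
 [325.6234698  221.02470232]]
```

View pics/s1.png

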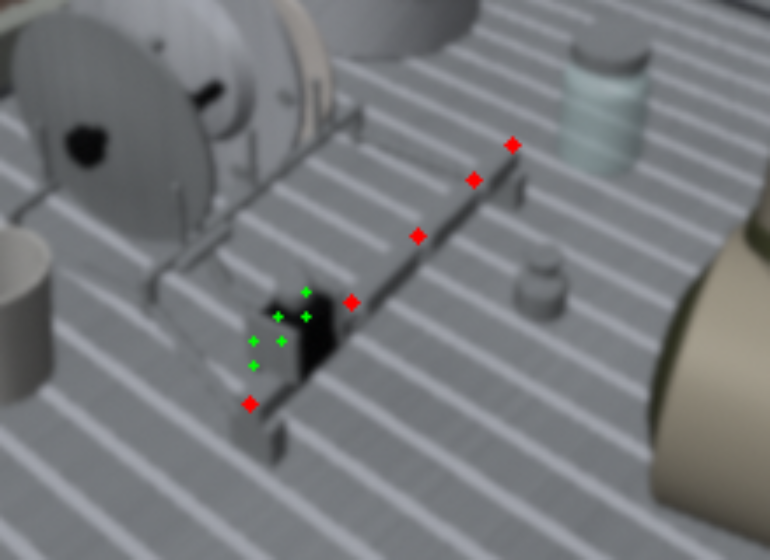

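Request:
carry_out --plan '[[[0,0,0],[0,8.5,0],0.0],[[0,0,0],[0,8.6,0],0.0],[[-0.045,0,0.024],[0,0,0],0.0],[[-0.045,0,0.024],[0,0,0],0.0],[[-0.045,0,0.024],[0,0,0],0.0],[[-0.045,0,0.024],[0,0,0],0.0],[[-0.045,0,0.024],[0,0,0],0.0],[[-0.045,0,0.024],[0,0,0],0.0]]' --force 20

```text
time_s: 2.8
position: [0.3398, -0.2072, 0.2315]
tool_rot: [[0.144, 0.001, 0.99], [-0.99, -0.0, 0.144], [0.0, -1.0, 0.0]]
ft_force: [0.8, -0.1, 0.1]
grip_width: 0.0002
```

Request:
carry_out --plan '[[[-0.045,0,0.024],[0,0,0],0.0],[[-0.045,0,0.024],[0,0,0],0.0],[[-0.045,0,0.024],[0,0,0],0.0],[[-0.045,0,0.024],[0,0,0],0.0],[[-0.045,0,0.024],[0,0,0],0.0],[[-0.045,0,0.024],[0,0,0],0.0],[[-0.045,0,0.024],[0,0,0],0.0],[[0,0,0],[0,0,0],0.0]]'

```text
time_s: 3.8
position: [0.4605, 0.1298, 0.2311]
tool_rot: [[0.149, -0.0, 0.989], [-0.989, 0.0, 0.149], [-0.0, -1.0, -0.0]]
ft_force: [-0.1, -0.8, -0.8]
grip_width: 0.0001
```

```bash
cat >> h.py <<'E'
O=np.array([.5069,.0128,0]);YA=np.array([-.1442,.9895,0]);XA=np.array([.9895,.1442,0])
def st():
    o=env.observe();d=o['position']-O
    print('t',o['time_s'],'pos',o['position'].round(4),'rail x,y',(d@XA).round(4),(d@YA).round(4),'F',o['ft_force'].round(2),'w',round(o['grip_width'],4));return o
E
python3 - <<'E'
from h import *
o=st();print(o['tool_rot'].round(3),o['q'].round(1))
p=env.get_image('wrist');save(p,'w1.png')
E
```

```text
t 3.8 pos [0.4605 0.1298 0.2311] rail x,y -0.0291 0.1225 F [-0.08 -0.84 -0.76] w 0.0001
[[ 0.149 -0.     0.989]
 [-0.989  0.     0.149]
 [-0.    -1.    -0.   ]] [ 1.5 14.6 85.2  0.  80.2 82.9]
```

View pics/w1.png

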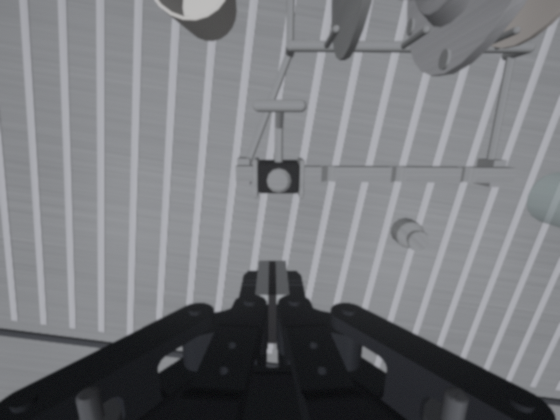

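```bash
python3 - <<'E'
from h import *
o=st();p=env.get_image('wrist')
def R(u,v,z):
    a=atz(p,v,u,z,o)-O; return (a@XA).round(4),(a@YA).round(4)
print('notches',R(322,174,.045),R(394,174,.045),R(464,174,.045))
print('knob',R(279,180,.101)); print('top plates',R(251,175,.086),R(304,175,.086))
print('rail ends',R(237,174,.045),R(512,174,.045))
im=p['image'][130:230,220:480,::-1]; cv2.imwrite('pics/w2.png',cv2.resize(im,None,fx=3,fy=3,interpolation=2))
E
```

```text
t 3.85 pos [0.4601 0.1283 0.2311] rail x,y -0.0297 0.121 F [-0.89 -0.09 -0.57] w -0.0002
notches (np.float64(0.0009), np.float64(0.0677)) (np.float64(0.0011), np.float64(-0.0094)) (np.float64(0.0013), np.float64(-0.0844))
knob (np.float64(0.002), np.float64(0.115))
top plates (np.float64(0.0046), np.float64(0.141)) (np.float64(0.0047), np.float64(0.0913))
rail ends (np.float64(0.0006), np.float64(0.1588)) (np.float64(0.0015), np.float64(-0.1357))
```

View pics/w2.png

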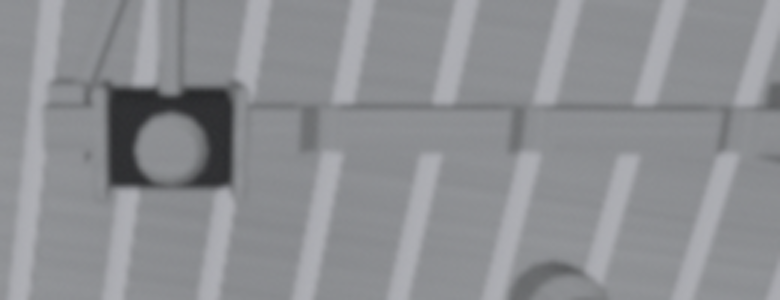

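Request:
carry_out --plan '[[[-0.032,0,0.016],[0,0,0],0.0],[[-0.032,0,0.015],[0,0,0],0.0],[[0,0.04,0],[0,0,0],0.0],[[0,0.04,0],[0,0,0],0.0],[[0,0.04,0],[0,0,0],0.0],[[0,0.03,0],[0,0,0],0.0],[[0,0.02,0],[0,0,0],0.0],[[0,0,0],[0,0,0],0.0]]'

```text
time_s: 4.9
position: [0.481, 0.1937, 0.0606]
tool_rot: [[0.143, -0.003, 0.99], [-0.99, -0.001, 0.143], [0.0, -1.0, -0.003]]
ft_force: [0.6, 0.4, 1.0]
grip_width: -0.0001
```

```bash
python3 - <<'E'
from h import *
o=st();print(o['tool_rot'].round(3))
p=env.get_image('side');o=st();q=env.get_image('top')
a=cv2.resize(p['image'][180:340,180:400],None,fx=2.5,fy=2.5);b=cv2.resize(q['image'][200:300,170:330],None,fx=3,fy=3)
cv2.imwrite('pics/s3.png',a[:,:,::-1]);cv2.imwrite('pics/t3.png',b[:,:,::-1])
E
```

```text
t 4.9 pos [0.481  0.1937 0.0606] rail x,y 0.0005 0.1828 F [0.65 0.43 0.98] w -0.0001
[[ 0.143 -0.003  0.99 ]
 [-0.99  -0.001  0.143]
 [ 0.    -1.    -0.003]]
t 4.95 pos [0.4817 0.1941 0.0616] rail x,y 0.0012 0.183 F [ 0.53 -0.37  0.62] w -0.0
```

View pics/s3.png

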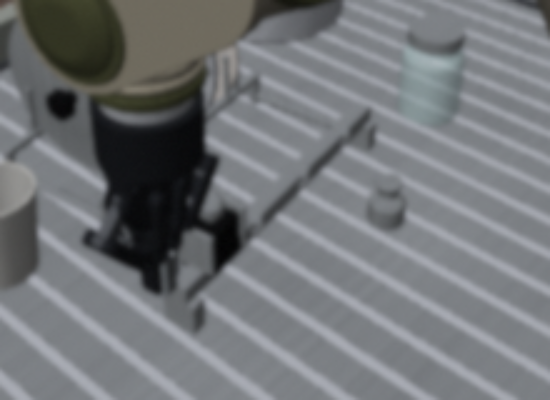

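```bash
python3 - <<'E'
from h import *
from scipy.optimize import least_squares
o=st();p=env.get_image('side');w=env.get_image('wrist');save(w,'w4.png')
Rt=o['tool_rot'];P=o['position']
def f(v):
    x,y,z=v
    r=[]
    for s,c in((-1,(216,276)),(1,(265.2,244))):
        X=P+Rt@np.array([s*x,y,z]); r+=list(proj(p,X)[0]-c)
    return r
s=least_squares(f,[.05,-.06,0]);print(s.x,s.cost)
for h in (0,-.03,-.05,-.07): print(h,(proj(p,P+Rt@np.array([0,h,0]))[0]-180)*2.5)
a=cv2.resize(p['image'][200:310,195:305],None,fx=5,fy=5,interpolation=2);cv2.imwrite('pics/s4.png',a[:,:,::-1])
E
```

```text
t 5.0 pos [0.482  0.1944 0.0622] rail x,y 0.0016 0.1833 F [ 0.23 -0.14  0.4 ] w -0.0003
[ 0.0612784  -0.08551208 -0.00121917] 15.05846133081996
0 [159.58209618 283.96090838]
-0.03 [157.42405677 254.40962777]
-0.05 [155.92945332 233.94315913]
-0.07 [154.38764951 212.83034865]
```

View pics/s4.png

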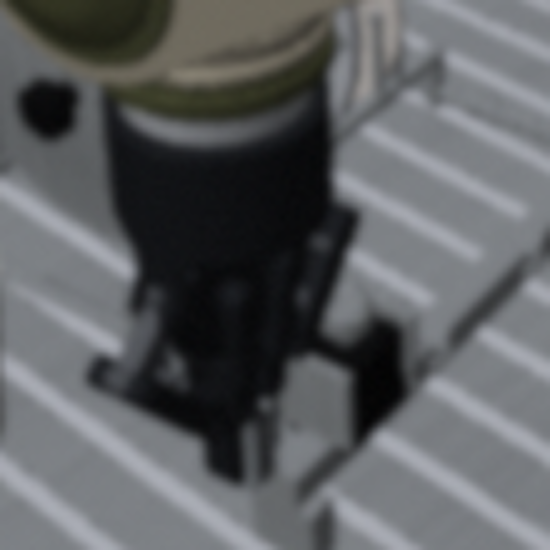

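View pics/w4.png

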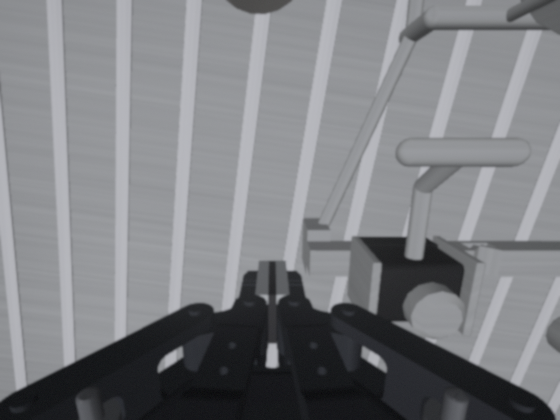

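Request:
carry_out --plan '[[[0,-0.01,0],[0,0,0],0.0],[[0.008,0,0],[0,0,0],0.0],[[0.008,0,0],[0,0,0],0.0],[[0.006,0,0],[0,0,0],0.0],[[0.003,0,0],[0,0,0],0.0],[[0.003,0,0],[0,0,0],0.0],[[0.003,0,0],[0,0,0],0.0],[[0.003,0,0],[0,0,0],0.0]]'

```text
time_s: 6.1
position: [0.4864, 0.1617, 0.0713]
tool_rot: [[0.145, -0.0, 0.989], [-0.989, 0.001, 0.145], [-0.001, -1.0, -0.0]]
ft_force: [-0.6, 3.0, -0.4]
grip_width: 0.0001
```

```bash
cat > see.py <<'E'
import sys
from h import *
o=st();p=env.get_image('wrist');n=sys.argv[1];save(p,n)
E
python3 see.py w5.png
```

```text
t 6.1 pos [0.4864 0.1617 0.0713] rail x,y 0.0012 0.1503 F [-0.63  3.01 -0.42] w 0.0001
```

View pics/w5.png

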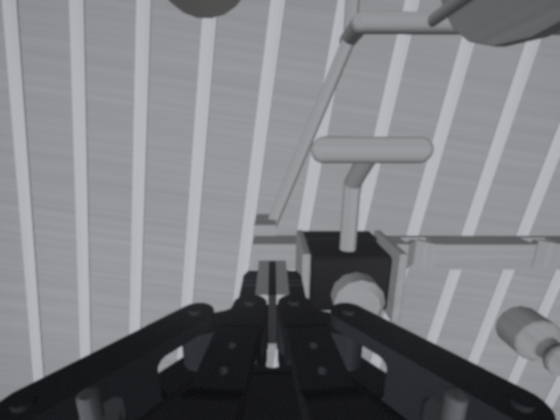

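Request:
carry_out --plan '[[[0.005,0,0],[0,0,0],0.0],[[0.005,0,0],[0,0,0],0.0],[[0.005,0,0],[0,0,0],0.0],[[0.005,0,0],[0,0,0],0.0],[[0.005,0,0],[0,0,0],0.0],[[0.005,0,0],[0,0,0],0.0],[[0.005,0,0],[0,0,0],0.0],[[0.003,0,0],[0,0,0],0.0]]'

```text
time_s: 7.15
position: [0.492, 0.1235, 0.0713]
tool_rot: [[0.145, -0.0, 0.989], [-0.989, -0.0, 0.145], [0.0, -1.0, -0.0]]
ft_force: [-0.4, 3.4, 0.7]
grip_width: -0.0
```

Request:
carry_out --plan '[[[0.002,0,0],[0,0,0],0.0]]'

```text
time_s: 7.28
position: [0.4922, 0.1216, 0.0713]
tool_rot: [[0.145, -0.0, 0.989], [-0.989, -0.0, 0.145], [0.0, -1.0, -0.0]]
ft_force: [-1.1, 2.9, 0.1]
grip_width: 0.0001
```

Request:
carry_out --plan '[[[0.002,0,0],[0,0,0],0.0]]'

```text
time_s: 7.4
position: [0.4925, 0.1197, 0.0713]
tool_rot: [[0.145, -0.0, 0.989], [-0.989, -0.0, 0.145], [0.0, -1.0, -0.0]]
ft_force: [-1.4, 0.8, -0.1]
grip_width: -0.0001
```

Request:
carry_out --plan '[[[0.002,0,0],[0,0,0],0.0]]'

```text
time_s: 7.52
position: [0.4931, 0.1176, 0.0714]
tool_rot: [[0.145, 0.001, 0.989], [-0.989, -0.001, 0.145], [0.001, -1.0, 0.0]]
ft_force: [0.4, 0.2, 0.9]
grip_width: 0.0
```

Request:
carry_out --plan '[[[0.002,0,0],[0,0,0],0.0]]'

```text
time_s: 7.65
position: [0.4934, 0.1156, 0.0714]
tool_rot: [[0.145, 0.001, 0.989], [-0.989, -0.0, 0.145], [0.0, -1.0, 0.001]]
ft_force: [0.4, 0.8, -0.8]
grip_width: -0.0001
```

Request:
carry_out --plan '[[[0.002,0,0],[0,0,0],0.0]]'

```text
time_s: 7.78
position: [0.4936, 0.1137, 0.0714]
tool_rot: [[0.145, 0.0, 0.989], [-0.989, -0.0, 0.145], [0.0, -1.0, 0.0]]
ft_force: [0.8, -0.1, 0.4]
grip_width: -0.0004
```

```bash
python3 see.py w6.png
```

```text
t 7.775 pos [0.4936 0.1137 0.0714] rail x,y 0.0014 0.1018 F [ 0.75 -0.1   0.38] w -0.0004
```

View pics/w6.png

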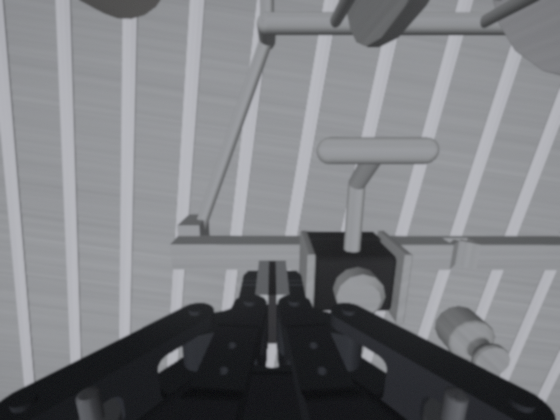

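Request:
carry_out --plan '[[[0.002,0,0],[0,0,0],0.0]]'

```text
time_s: 7.95
position: [0.4938, 0.1119, 0.0714]
tool_rot: [[0.145, 0.0, 0.989], [-0.989, -0.0, 0.145], [0.0, -1.0, 0.0]]
ft_force: [0.0, 0.1, -0.6]
grip_width: -0.0001
```

Request:
carry_out --plan '[[[0.002,0,0],[0,0,0],0.0]]'

```text
time_s: 8.07
position: [0.4939, 0.1108, 0.0714]
tool_rot: [[0.144, -0.0, 0.99], [-0.99, 0.002, 0.144], [-0.002, -1.0, 0.0]]
ft_force: [0.3, 10.4, 0.4]
grip_width: 0.0
```

Request:
carry_out --plan '[[[0.002,0,0],[0,0,0],0.0]]'

```text
time_s: 8.2
position: [0.4941, 0.1094, 0.0714]
tool_rot: [[0.144, -0.0, 0.99], [-0.99, 0.003, 0.144], [-0.003, -1.0, 0.0]]
ft_force: [-0.6, 10.4, 1.8]
grip_width: 0.0001
```

Request:
carry_out --plan '[[[0.002,0,0],[0,0,0],0.0]]'

```text
time_s: 8.32
position: [0.4944, 0.1074, 0.0714]
tool_rot: [[0.145, -0.0, 0.989], [-0.989, 0.003, 0.145], [-0.003, -1.0, 0.0]]
ft_force: [-0.3, 6.5, 0.4]
grip_width: -0.0005
```

Request:
carry_out --plan '[[[0.002,0,0],[0,0,0],0.0]]'

```text
time_s: 8.45
position: [0.4947, 0.1051, 0.0714]
tool_rot: [[0.145, -0.0, 0.989], [-0.989, 0.002, 0.145], [-0.002, -1.0, 0.0]]
ft_force: [0.0, 5.7, 0.3]
grip_width: -0.0002
```

Request:
carry_out --plan '[[[0.002,0,0],[0,0,0],0.0]]'

```text
time_s: 8.57
position: [0.4951, 0.1025, 0.0714]
tool_rot: [[0.145, 0.0, 0.989], [-0.989, 0.001, 0.145], [-0.001, -1.0, 0.0]]
ft_force: [-0.3, 2.9, -0.1]
grip_width: -0.0002
```

Request:
carry_out --plan '[[[0.002,0,0],[0,0,0],0.0]]'

```text
time_s: 8.7
position: [0.4954, 0.1002, 0.0713]
tool_rot: [[0.145, -0.0, 0.989], [-0.989, 0.0, 0.145], [-0.0, -1.0, 0.0]]
ft_force: [-0.8, 2.9, 1.1]
grip_width: -0.0001
```

```bash
python3 see.py w7.png
```

```text
t 8.7 pos [0.4954 0.1002 0.0713] rail x,y 0.0012 0.0881 F [-0.78  2.92  1.07] w -0.0001
```

View pics/w7.png

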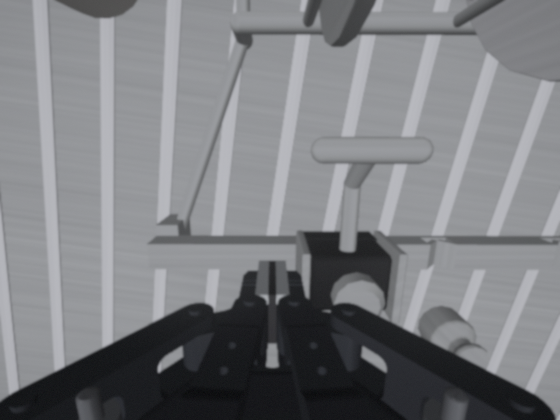

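Request:
carry_out --plan '[[[0.005,0,0],[0,0,0],0.0],[[0.006,0,0],[0,0,0],0.0],[[0.007,0,0],[0,0,0],0.0],[[0.007,0,0],[0,0,0],0.0],[[0.007,0,0],[0,0,0],0.0],[[0.006,0,0],[0,0,0],0.0],[[0.005,0,0],[0,0,0],0.0],[[0.003,0,0],[0,0,0],0.0]]'

```text
time_s: 9.75
position: [0.5021, 0.0542, 0.0713]
tool_rot: [[0.145, -0.0, 0.989], [-0.989, -0.0, 0.145], [0.0, -1.0, -0.0]]
ft_force: [-0.4, 2.7, 0.9]
grip_width: -0.0001
```

Request:
carry_out --plan '[[[0.002,0,0],[0,0,0],0.0]]'

```text
time_s: 9.88
position: [0.5024, 0.0524, 0.0713]
tool_rot: [[0.145, -0.0, 0.989], [-0.989, -0.0, 0.145], [0.0, -1.0, -0.0]]
ft_force: [-1.2, 2.4, 1.5]
grip_width: 0.0003
```

Request:
carry_out --plan '[[[0.002,0,0],[0,0,0],0.0]]'

```text
time_s: 10.0
position: [0.5027, 0.0506, 0.0713]
tool_rot: [[0.145, -0.0, 0.989], [-0.989, -0.0, 0.145], [0.0, -1.0, -0.0]]
ft_force: [-1.0, 2.7, 0.8]
grip_width: 0.0002
```

Request:
carry_out --plan '[[[0.002,0,0],[0,0,0],0.0]]'

```text
time_s: 10.12
position: [0.5029, 0.0486, 0.0713]
tool_rot: [[0.145, -0.0, 0.989], [-0.989, -0.0, 0.145], [0.0, -1.0, -0.0]]
ft_force: [-1.1, 2.7, 1.4]
grip_width: -0.0003
```

Request:
carry_out --plan '[[[0.002,0,0],[0,0,0],0.0]]'

```text
time_s: 10.25
position: [0.5032, 0.0466, 0.0713]
tool_rot: [[0.145, -0.0, 0.989], [-0.989, -0.0, 0.145], [0.0, -1.0, -0.0]]
ft_force: [-2.3, 2.7, 2.3]
grip_width: 0.0001
```

Request:
carry_out --plan '[[[0.001,0,0],[0,0,0],0.0]]'

```text
time_s: 10.38
position: [0.5034, 0.0455, 0.0713]
tool_rot: [[0.145, -0.0, 0.989], [-0.989, -0.0, 0.145], [0.0, -1.0, -0.0]]
ft_force: [-0.9, -0.5, 0.7]
grip_width: -0.0003
```

Request:
carry_out --plan '[[[0.001,0,0],[0,0,0],0.0]]'

```text
time_s: 10.5
position: [0.5037, 0.0445, 0.0713]
tool_rot: [[0.145, 0.0, 0.989], [-0.989, -0.0, 0.145], [0.0, -1.0, 0.0]]
ft_force: [-0.8, 0.4, 0.6]
grip_width: -0.0002
```

```bash
python3 see.py w8.png
```

```text
t 10.5 pos [0.5037 0.0445 0.0713] rail x,y 0.0014 0.0318 F [-0.78  0.36  0.59] w -0.0002
```

View pics/w8.png

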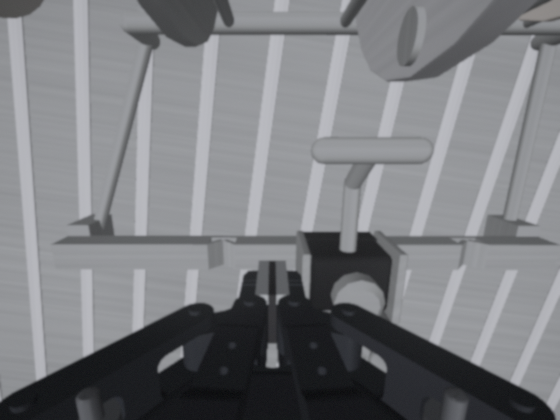

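```bash
python3 see.py w9.png; python3 - <<'E'
import cv2,numpy as np
a=[cv2.imread(f'pics/w{i}.png')[220:340,220:440] for i in (7,8,9,6)]
cv2.imwrite('pics/cmp.png',cv2.resize(np.vstack([np.hstack(a[:2]),np.hstack(a[2:])]),None,fx=1.8,fy=1.8))
E
```

```text
t 10.55 pos [0.5037 0.0444 0.0713] rail x,y 0.0014 0.0317 F [-0.14 -0.88 -0.22] w -0.0001
```

View pics/cmp.png

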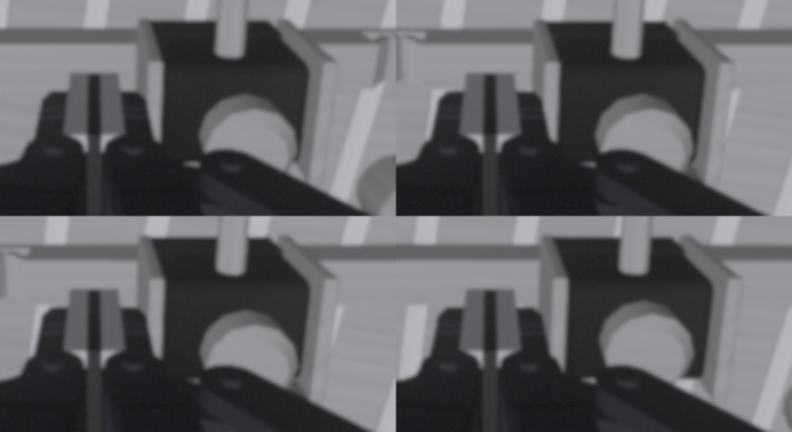

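Request:
carry_out --plan '[[[0.001,0,0],[0,0,0],0.0],[[0.001,0,0],[0,0,0],0.0],[[0.001,0,0],[0,0,0],0.0],[[0.001,0,0],[0,0,0],0.0],[[0,0,0],[0,0,0],0.0],[[0,0,0],[0,0,0],0.0],[[0,0,0],[0,0,0],0.0],[[0,0,0],[0,0,0],0.0]]'

```text
time_s: 11.6
position: [0.5041, 0.0408, 0.0713]
tool_rot: [[0.145, 0.0, 0.989], [-0.989, -0.0, 0.145], [0.0, -1.0, 0.0]]
ft_force: [-0.3, -0.0, 0.4]
grip_width: 0.0003
```

```bash
python3 see.py w10.png; python3 - <<'E'
import cv2,numpy as np
a=[cv2.imread(f'pics/w{i}.png')[220:340,220:440] for i in (7,8,10,6)]
cv2.imwrite('pics/cmp2.png',cv2.resize(np.vstack([np.hstack(a[:2]),np.hstack(a[2:])]),None,fx=1.8,fy=1.8))
E
```

```text
t 11.6 pos [0.5041 0.0408 0.0713] rail x,y 0.0013 0.0281 F [-0.27 -0.    0.37] w 0.0003
```

View pics/cmp2.png

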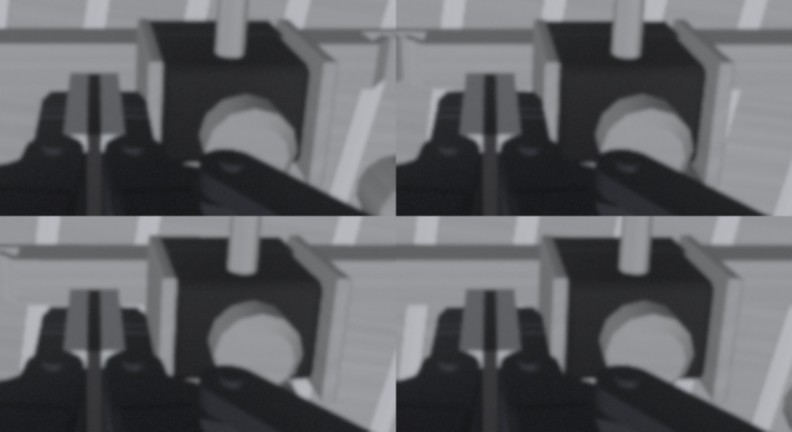

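Request:
carry_out --plan '[[[-0.01,0,0],[0,0,0],0.0],[[-0.02,0,0],[0,0,0],0.0],[[-0.02,-0.01,0],[0,0,0],0.0],[[0,-0.04,-0.02],[0,0,0],0.0],[[0,-0.045,-0.03],[0,0,0],0.0],[[0,-0.04,-0.03],[0,0,0],0.0],[[0,-0.02,-0.03],[0,0,0],0.0],[[0,0,0],[0,0,0],0.0]]'

```text
time_s: 12.65
position: [0.3872, 0.0747, 0.2277]
tool_rot: [[0.145, 0.003, 0.989], [-0.989, -0.0, 0.145], [0.001, -1.0, 0.003]]
ft_force: [0.3, 0.3, -0.7]
grip_width: -0.0004
```

```bash
python3 - <<'E'
from h import *
o=st();p=env.get_image('wrist');save(p,'w11.png')
def R(u,v,z):
    a=atz(p,v,u,z,o)-O; return (a@XA).round(4),(a@YA).round(4)
for t in ['stop','catch','cooker_lid']:
    for q in env.outline_of(t,p)[:1]: print(t,q['conf'],q['pixel'],R(q['pixel'][1],q['pixel'][0],.095))
for n in ('top','side'):
    p=env.get_image(n);save(p,n+'11.png')
    for t in ['cooker_lid','saucer','pan_lid','stop','steam_weight','cup','pot','jar']:
        for q in env.outline_of(t,p)[:1]: print(n,t,round(q['conf'],2),q['pixel'],cv2.boundingRect(q['mask'].astype(np.uint8)))
E
```

```text
t 12.65 pos [0.3872 0.0747 0.2277] rail x,y -0.1096 0.0785 F [ 0.25  0.31 -0.65] w -0.0004
stop 0.74 [88.0, 366.5] (np.float64(-0.001), np.float64(-0.0002))
catch 0.81 [85.6, 377.8] (np.float64(0.0008), np.float64(-0.0095))
top cooker_lid 0.74 [149.2, 250.8] (233, 100, 34, 98)
top pan_lid 0.6 [154.7, 222.1] (207, 116, 24, 81)
top stop 0.56 [236.8, 269.8] (257, 207, 26, 45)
top steam_weight 0.59 [276.0, 292.5] (284, 270, 15, 16)
top cup 0.57 [176.1, 166.8] (147, 157, 40, 40)
top pot 0.96 [124.4, 400.7] (349, 74, 96, 96)
top jar 0.7 [245.7, 373.5] (354, 229, 38, 33)
side cooker_lid 0.85 [186.6, 241.3] (199, 155, 68, 78)
side saucer 0.63 [197.2, 267.8] (253, 172, 22, 48)
side pan_lid 0.78 [213.5, 214.6] (183, 182, 59, 67)
side stop 0.57 [240.1, 299.5] (268, 214, 43, 42)
side steam_weight 0.82 [261.0, 332.4] (326, 249, 16, 23)
side cup 0.97 [267.3, 180.1] (158, 245, 37, 51)
side pot 0.93 [167.6, 286.1] (255, 142, 61, 55)
side jar 0.87 [204.3, 352.9] (339, 185, 27, 45)
```

View pics/w11.png

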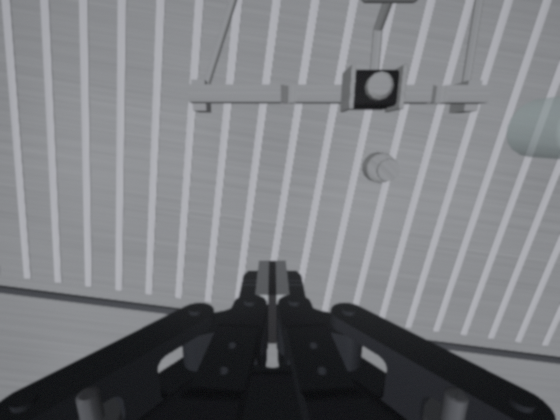

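View pics/side11.png

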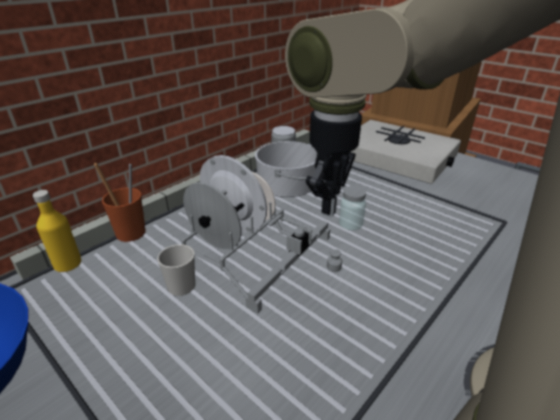

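```bash
python3 -c "
from h import *
print(env.close_job())"
```

```text
the job is handed in; nothing more can be done
None
```

I pushed the stop with the outside of the shut fingers, through the first notch and into the middle notch (rack y = -10 mm), in front of the pressure cooker lid. I then backed off, lifted clear and handed the job in at about 13 s. It reported no verdict.

- **Force:** Pushing took about 3 N along the rail and peaked at 10.4 N leaving the first notch. It fell to zero on entering the middle notch, at the position I had predicted.
- **Seating:** After the fingers stopped, the stop moved ahead of them by itself. Its knob then sat lower in the wrist picture, as it had in the first notch. I have no direct reading of the pin's height.
- **Alignment:** The knob measured rack y ≈ -9.5 mm from the wrist camera, against about -12 mm for the lid's front edge. Both are within the few millimetres of error I saw in my rail measurements. The empty notches show on either side of the stop.
- **Other things:** The lids, weight, cup and jar kept their outlines in the top and side pictures to within 1–3 pixels.
    - **Saucer:** The network missed it in the last top picture. In the side picture its position was unchanged, but its outline came out a little taller.
    - **Pot:** The first top detection was wrong, so only the side picture can be compared. Its left and top edges match there, and its right edge came out narrower, next to the raised gripper.

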